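# Stand the operator terminal on its kickstand

## Robot

A 6-joint arm with a two-finger parallel gripper is mounted at the origin on the work surface. World frame = base frame: x ahead of the robot, y to its left, z up, the work surface at z = 0. Lengths are in m, angles in rad, forces in N, time in s.
With the tool pointing down it reaches from about 0.3 to 0.775 m from the base axis. Payload 14.6 kg.
Tool frame: the origin (TCP) lies at the centre of the arm's flange, where the gripper is bolted on; the fingertips stand 199 mm ahead of it and the grasp point (between the pads) lies 180 mm ahead of it (bot.grip_depth is the z of the grasp point in the tool frame, in m); z points along the fingers, y is the line along which they close (so a half turn about z gives the same grasp; the last joint's range is limited). The gripper opens to 94 mm and grips with 3 to 60 N. Pads are 16 mm wide; open, the fingers measure 119 mm over their backs; the gripper's body (75 mm by 177 mm) begins 78 mm behind the grasp point.
Start: joints at [-1.251, 0.3, 1.521, -0, 1.321, -0.067], TCP at [0.207, -0.509, 0.405] pointing down, gripper open.
Joint ranges: [-3.03, 3.03], [-0.79, 2.21], [0.23, 2.52], [-1.04, 4.18], [0, 3.07], [-2.55, 2.55]. Speed limits (rad/s): [2.22, 2.22, 2.57, 3.14, 3.14, 3.14].

## Interface

Orientations are given as a unit quaternion [x, y, z, w].
In Python, from plant import bot gives the robot as it stands.
- The arm moves only by the tool carry_out, never from a script. Its argument "commands" is a list of rows, each a list of 2 entries, a list of its own where there are three numbers: the shift along the world's x, y, z in m, then the turn about the world's z in degrees. In form: [[[x, y, z], roll], ...]. A call has 1 to 20 rows; each row shifts and turns the commanded pose from where the row before left it; what a row does not reach is not made up. A row lasts 1/10 s, in which the tool goes at most 50 mm and 8.59 degrees, less where a joint would pass 70% of its speed; a pose out of reach is approached as far as the arm can. A call with a gripper value outside its range is refused whole. "grip" is the closure in counts, from 0 (fully open) to 255 (shut), set as the call begins (left out, the last holds). The fingers move at their own pace and stop on an object; "force" is the grip in N (left out, the last holds). Time passes only in rows, so rows that do not move let the fingers close. It gives the time, the measured TCP pose, the force, the opening and the grip force at its end, in the units of the state.
- bot.get_obs(): the state, without advancing time (a new reading comes with each control period).
- bot.grab_frame(name): name is "scene" or "top" or "wrist"; returns (picture, depth): 400x640x3 uint8, red, green, blue; 400x640 float32, m along the optical axis (not along the pixel's ray), 0 where there is no reading.
- bot.camera_model(name): a dict with "fx", "fy", "cx", "cy" (pixels), "rvec" (rotation vector, rad) and "tvec" (3), from world to camera coordinates, as OpenCV has them. Camera axes: x right, y down, z forward; pixel columns grow to the right and rows downward; lengths in m; the calibration is good to about 2 mm. A picture is of the moment at which its call begins: read the wrist's pose just before it. camera_model takes no time and is no camera call; for the wrist camera it gives the pose at the moment of the call.
- bot.close_job(): hands the job in; it is judged then, once.
The state is a dict: "time_s": time; "q": joint angles; "joint_velocities": joint speeds; "effort": joint torques, N m; "ee_pos": TCP position; "tool_rot": TCP orientation; "wrist_force": force on the tool from outside, world axes, zero at the start; "moment": the same for the moment, N m; "width": opening from 0.0 (shut) to 1.0 (fully open); "grip_force": force on a finger pad.
Only numpy, scipy, OpenCV 4.12 (cv2) and the standard library are available. Lean on these libraries where they do the work, as an engineer would, in place of code of your own. Each camera call takes 0.05 s, during which the arm holds its last target. There are 200 camera calls.

## Task

Set up the operator terminal that lies face down on the rubber mat: first push the aluminium magazine completely off the mat, then swing the kickstand on the terminal's back fully open while the terminal still lies there, then tip the terminal up so that it stands by itself on its bottom edge and the kickstand. Last, slide the standing terminal back until the kickstand's foot bar meets the rail at the far end of the mat, and leave it standing there; do not disturb the other things on the bench.

Things in the scene. Friction and masses are not known exactly. Their poses are not given: they have to be found in the camera images.
- station: Fixed grippy rubber mat, 3 mm thick, with a foam rest and a rear rail. Origin on the bench under the terminal's bottom edge; x to the rail (away from the robot), y along the rail, z up. The mat spans x -200 to +180, y -115 to +115 mm. The sloped foam rest (150 mm along y, x -118 to -52 mm, top rising to 33 mm above the bench) holds up the terminal's upper part.
- rail (a point): Middle of the top of the rail's face that looks to the terminal; axes as the station's. The rail is an aluminium bar 210 mm long along y, its top 25 mm above the bench.
- terminal: Grey loose flat terminal, 160 mm high, 180 wide, 14 thick, about 0.6 kg, black corner bumpers; starts face down, bottom edge on the mat. Origin: middle of the bottom edge, on the face (screen) side. x runs from top edge (x -160 mm) to bottom edge, y along the bottom edge, z out of the back (back surface at +14 mm). Standing: x points down, the back looks to the rail, leaning back about 20 degrees.
- top_edge (a point): Middle of the terminal's top edge, on the face side; axes as the terminal's. At the start it is towards the robot: the terminal slopes 15 degrees up to it, so its underside is 44 mm above the bench there and overhangs the foam rest by about 40 mm.
- terminal_center (a point): Centre of the terminal's slab; axes as the terminal's.
- hinge (a point): Middle of the kickstand's hinge axis on the terminal's back: 85 mm from the bottom edge, 10 mm off the back surface; the axis runs along the terminal's y.
- foot (a point): Centre of the kickstand's foot bar: a round black bar 14 mm thick and 90 mm long parallel to the hinge, 92 mm from the hinge axis, at the end of two flat aluminium arms. Folded, it lies 17 mm past the terminal's top edge, 10 mm above the back surface.
- kickstand (a joint): Kickstand angle in rad: 0 folded (arms along the back, foot bar towards the top edge), 2.08 fully open against its stop, the bar having swung up, over and down towards the bottom edge's side. Stiff friction hinge (0.15 N m): stays where it is left.
- magazine_center (a point): Centre of the loose aluminium magazine, a closed slotted box 55 (x) x 110 (y) x 42 mm high, 0.35 kg, standing on the mat between the terminal and the rail.
- jar: Bystander: amber jar, 52 mm across, 70 mm tall, beside the mat's left (+y) side near the robot; origin at its underside.
- wrench: Bystander: wrench 150 mm long lying beside the mat's right (-y) side near the robot.
- wash: Bystander: white bottle 60 mm across, 160 mm tall, far left; origin at its underside.
- driver: Bystander: screwdriver 180 mm long lying far right.
- dish: Bystander: steel dish 90 mm across, 35 mm tall, far right; origin at its underside.
- wafer_ring: Bystander: flat steel ring 200 mm across lying on the left.
- block: Bystander: dark steel block 90 x 60 x 40 mm on the right, near the robot.
There are look-alikes about, which are no part of the job. Leave any orange look-alike of the part that bears magazine_center alone.

How it is judged:
On the way, in this order (a step that is already met when the one before it is completed fails the run):
1. the magazine is off the mat ((y of magazine_center in the frame of station above 0.137 m or y of magazine_center in the frame of station below -0.137 m or x of magazine_center in the frame of station above 0.205 m or x of magazine_center in the frame of station below -0.22 m)), for 0.1 s.
2. the kickstand is fully open while the terminal still lies on its face (value of joint kickstand above 1.9 rad and height (world z) of top_edge below 0.08 m), for 0.1 s.
3. the terminal stands on its bottom edge and kickstand, leaning back (height (world z) of top_edge above 0.125 m and height (world z) of terminal below 0.02 m and height (world z) of foot below 0.018 m and value of joint kickstand above 1.7 rad), for 0.2 s.
At the end, for the whole second after the job is handed in: The terminal stands still on its bottom edge and open kickstand (top edge over 125 mm up, bottom edge and foot bar on the mat), the bar within 12 mm of the rail's face and its middle within 80 mm of the rail's middle; the magazine is off the mat (centre over 137 mm to the side, or past an end) (all of step 3 and x of foot in the frame of rail between -0.019 and 0 m and y of foot in the frame of rail between -0.08 and 0.08 m and linear speed of terminal below 0.02 m/s and (y of magazine_center in the frame of station above 0.137 m or y of magazine_center in the frame of station below -0.137 m or x of magazine_center in the frame of station above 0.205 m or x of magazine_center in the frame of station below -0.22 m)); the robot touches nothing.
It fails at once if a bystander on the bench is moved by more than 30 mm (distance of any of jar, wrench, wash, driver, dish, wafer_ring, block from where it was at the start of the episode above 0.03 m).
It also fails if it takes over 72 s, if anything falls off the work surface, if the arm or the gripper's body presses on something with over 40 N, if the wrist force passes 120 N, or if a joint passes its speed limit or range.

## Working session

There is one attempt and no reset: what is moved stays moved. The work goes in short steps, Python scripts to look and compute and a tool call to move; the robot and the scene stay as the last step left them, time stands still between calls to the robot, and variables do not carry over. Pictures are saved under pics/ and viewed, at most 11 in all, crops included, and the job is handed in when it is done.

Besides the shell and the picture viewer there is one more tool, called after "Emit:" as name(argument=value, ...) on one line, values as JSON. carry_out: Moves the arm, as the interface text tells. Its arguments: {"type":"object","properties":{"commands":{"type":"array","items":{"type":"array"}},"grip":{"type":"number"},"force":{"type":"number"}},"required":["commands"]}

```bash
ls; mkdir -p pics
cat > h.py <<'E'
import numpy as np, cv2
from plant import bot
def snap(name,fn=None):
    m=bot.camera_model(name); im,d=bot.grab_frame(name)
    if fn: cv2.imwrite('pics/'+fn,im[:,:,::-1])
    return im,d,m
def world(d,m):
    R=cv2.Rodrigues(np.array(m['rvec'],float))[0]; t=np.array(m['tvec'],float).ravel()
    v,u=np.mgrid[:d.shape[0],:d.shape[1]]
    P=np.dstack([(u-m['cx'])/m['fx']*d,(v-m['cy'])/m['fy']*d,d])
    return (P-t)@R
def proj(p,m):
    K=np.array([[m['fx'],0,m['cx']],[0,m['fy'],m['cy']],[0,0,1]],float)
    return cv2.projectPoints(np.array(p,float).reshape(-1,1,3),np.array(m['rvec'],float),np.array(m['tvec'],float),K,None)[0].reshape(-1,2)
E
python3 - <<'E'
from h import *
for n in('scene','top'):
    im,d,m=snap(n,n+'0.png'); np.savez('/tmp/'+n+'0.npz',im=im,d=d,**{k:np.array(v) for k,v in m.items()})
    print(n,m)
print(bot.get_obs())
E
```

```text
pics
scene {'fx': 475.27326383609943, 'fy': 475.27326383609943, 'cx': 326.1988797746276, 'cy': 203.72333614205357, 'rvec': array([ 1.70748642,  2.1383624 , -0.61164351]), 'tvec': array([ 0.11373681, -0.44427025,  1.8091637 ])}
top {'fx': 449.0140127140493, 'fy': 449.0140127140493, 'cx': 321.12043657827246, 'cy': 196.63289835864126, 'rvec': array([ 2.10196734, -2.15354863,  0.15691355]), 'tvec': array([0.03535667, 0.6036448 , 1.32167519])}
{'time_s': 0.1, 'q': array([-1.25059882e+00,  3.00423483e-01,  1.52151864e+00, -2.89671743e-05,
        1.32070955e+00, -6.66080609e-02]), 'joint_velocities': array([-0.00051131, -0.0014697 , -0.00188221,  0.00078437, -0.00145767,
       -0.00028183]), 'effort': array([ 1.35313123e-03, -5.32639360e+01, -3.53284621e+01,  7.08897924e-02,
        2.34468776e-02, -4.79584628e-05]), 'ee_pos': array([ 0.20745992, -0.50934191,  0.40413875]), 'tool_rot': array([ 9.81355077e-01,  1.92202839e-01, -8.08777730e-05, -5.23484753e-04]), 'wrist_force': array([ 0.91541491,  0.61322984, -0.41260355]), 'moment': array([-0.01964731,  0.02411774,  0.03246081]), 'grip_force': 0.0, 'width': 1.0004880131212501}
```

View pics/scene0.png

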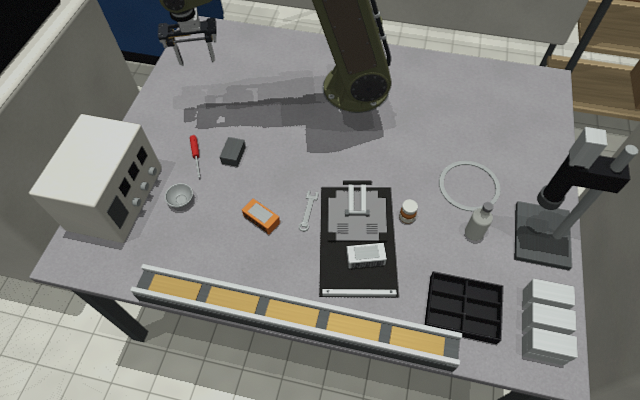

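View pics/top0.png

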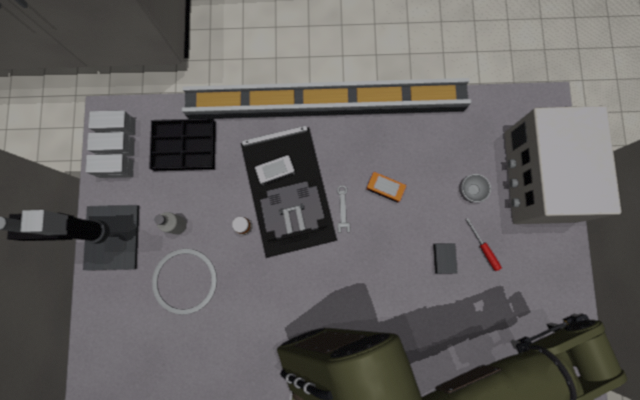

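The scene view shows the mat around (358,240), the terminal with the folded kickstand at (358,205), the magazine at (366,254) and the rail at (360,292). In the top view the mat is at (290,190), the magazine at (274,169), the foot bar at (295,233) and the rail at (275,136). Magazine candidates in the top view are the silver box on the mat (274,169), the orange one (386,187) and the white boxes (108,140). Only the first is aluminium and stands on the mat between the terminal and the rail.

Run:
```python
from h import *
z=np.load('/tmp/top0.npz'); m={k:z[k] for k in('fx','fy','cx','cy','rvec','tvec')}
m={k:(float(v) if v.ndim==0 else v) for k,v in m.items()}
im,d=z['im'],z['d']; W=world(d,m); g=im.astype(int).max(2)
mask=((g<45)&(abs(W[:,:,2])<.02)).astype(np.uint8); 
mask[:, :235]=0; mask[:,345:]=0; mask[:120]=0; mask[262:]=0
pts=np.argwhere(mask)
xy=W[...,:2][mask>0]; r=cv2.minAreaRect(xy.astype(np.float32)); print('mat',r,cv2.boxPoints(r))
# heights above in roi
roi=np.zeros_like(mask); roi[120:262,235:345]=1
R=np.array(r[0])
def blob(sel,n):
    nn,l,s,c=cv2.connectedComponentsWithStats((sel&(roi>0)).astype(np.uint8))
    for i in np.argsort(-s[1:,4])[:3]+1:
        q=W[l==i]; rr=cv2.minAreaRect(q[:,:2].astype(np.float32)); print(n,c[i].round(),s[i,4],np.round(q.mean(0),4),np.round(np.array(rr[0]),4),np.round(rr[1],4),round(rr[2],2),'z',np.percentile(q[:,2],[5,50,95]).round(4))
h=W[:,:,2]
yy,xx=np.mgrid[:400,:640]
blob((h>.034)&(h<.06)&(yy<188),'mag')
blob((h>.016)&(h<.032)&(yy<150),'rail')
blob((h>.012)&(yy>175),'term')
blob((g>150)&(h>.03)&(yy>195),'stand')
c=im[110:270,225:355]; cv2.imwrite('pics/crop0.png',cv2.resize(c[:,:,::-1],None,fx=4,fy=4)[:600])
z=np.load('/tmp/scene0.npz'); cv2.imwrite('pics/crop1.png',cv2.resize(z['im'][165:305,300:440,::-1],None,fx=4,fy=4))
```

```text
mat ((0.6331385374069214, 0.12736430764198303), (0.3726470172405243, 0.22419437766075134), 12.273602485656738) [[ 0.42724407  0.19729067]
 [ 0.47490335 -0.02177944]
 [ 0.839033    0.05743794]
 [ 0.7913737   0.27650806]]
mag [275. 169.] 631 [0.6959 0.1633 0.0446] [0.6973 0.1639] [0.0579 0.1097] 18.76 z [0.0394 0.0448 0.0491]
rail [275. 135.] 317 [0.8113 0.1644 0.0238] [0.812  0.1652] [0.017  0.2089] 12.09 z [0.0183 0.0239 0.0287]
term [292. 210.] 2949 [0.5653 0.1099 0.0491] [0.5076 0.0979] [0.2914 0.1812] 12.32 z [0.0182 0.0409 0.0915]
term [243. 225.] 254 [0.5211 0.2578 0.0646] [0.468  0.1364] [0.3207 0.0517] 66.25 z [0.0253 0.0676 0.0741]
term [269. 179.] 141 [0.6654 0.1792 0.0475] [0.548  0.0778] [0.3624 0.0777] 36.89 z [0.0161 0.0426 0.0481]
stand [240. 224.] 146 [0.5235 0.2629 0.0792] [0.4488 0.1471] [0.3221 0.0411] 57.59 z [0.0661 0.0702 0.075 ]
```

View pics/crop1.png

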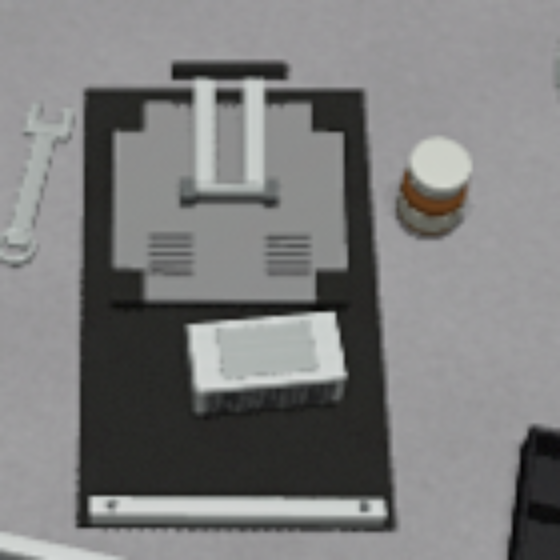

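The enlarged crop confirms it: the silver magazine (265,360 in the crop) is on the mat, turned slightly. The two arms (205 and 253) run up to the black foot bar (230,70). The jar (432,190) and wrench (40,180) flank the mat.

```bash
cat >> h.py <<'E'
YAW=np.radians(12.2); A=np.array([np.cos(YAW),np.sin(YAW)]); B=np.array([-A[1],A[0]]); O=np.array([.6465,.1301])
def st(W): return np.dstack([(W[...,:2]-O)@A,(W[...,:2]-O)@B,W[...,2]])
def w(x,y): return O+x*A+y*B
def load(n):
    z=np.load('/tmp/%s.npz'%n); m={k:(float(z[k]) if z[k].ndim==0 else z[k]) for k in('fx','fy','cx','cy','rvec','tvec')}
    return z['im'],z['d'],m
E
python3 - <<'E'
from h import *
for n in('top0','scene0'):
    im,d,m=load(n); S=st(world(d,m)); g=im.astype(int).max(2); x,y,z=S[...,0],S[...,1],S[...,2]
    print(n)
    def rep(k,s):
        q=S[s]; print(k,s.sum(),'med',np.median(q,0).round(4),'min',np.percentile(q,3,axis=0).round(4),'max',np.percentile(q,97,axis=0).round(4))
    rep('bar',(g<70)&(z>.06)&(z<.095)&(x<-.145)&(x>-.2)&(abs(y)<.06))
    rep('arms',(g>170)&(z>.035)&(x<-.06)&(x>-.17)&(abs(y)<.04))
    t=(g>80)&(g<160)&(x>-.13)&(x<-.02)&(abs(y)<.075)&(abs(y)>.04)&(z>.01)&(z<.08); rep('back',t)
    q=S[t]; c=np.linalg.lstsq(np.c_[q[:,:2],np.ones(len(q))],q[:,2],rcond=None)[0]; print('plane',c.round(4))
    rep('term',(x>-.165)&(x<.01)&(abs(y)<.11)&(z>.0128)&(z<.08))
    rep('mag',(g>120)&(z>.03)&(z<.06)&(x>.0)&(x<.12)&(abs(y)<.1))
    rep('rail',(g>150)&(z>.012)&(z<.035)&(x>.13)&(x<.2)&(abs(y)<.12))
    rep('mat',(g<45)&(z<.012)&(z>-.006)&(x>-.21)&(x<.19)&(abs(y)<.13))
    rep('bench',(g>90)&(x>0)&(x<.1)&(y<-.13)&(y>-.18))
    im2=im.astype(int); rep('orange',(im2[...,0]>180)&(im2[...,2]<80)&(abs(x-.08)<.2)&(y<-.1)&(y>-.35)&(z>.01))
    rep('tray',(g<45)&(y>.13)&(y<.35)&(x>0)&(x<.25))
E
```

```text
top0
bar 51 med [-0.1629 -0.0022  0.0922] min [-0.1664 -0.0446  0.0865] max [-0.1529  0.0364  0.0948]
  return _methods._mean(a, axis=axis, dtype=dtype,
  ret = um.true_divide(
Traceback (most recent call last):
IndexError: index -1 is out of bounds for axis 0 with size 0
```

Run:
```python
from h import *
for n in('top0','scene0'):
    im,d,m=load(n); S=st(world(d,m)); g=im.astype(int).max(2); x,y,z=S[...,0],S[...,1],S[...,2]
    print(n)
    def rep(k,s):
        if s.sum()<5: print(k,'none');return
        q=S[s]; print(k,s.sum(),'med',np.median(q,0).round(4),'p3',np.percentile(q,3,axis=0).round(4),'p97',np.percentile(q,97,axis=0).round(4))
    rep('bar',(g<90)&(z>.05)&(z<.11)&(x<-.145)&(x>-.2)&(abs(y)<.06))
    rep('arms',(g>140)&(z>.035)&(x<-.06)&(x>-.17)&(abs(y)<.04))
    t=(g>60)&(g<140)&(x>-.13)&(x<-.02)&(abs(y)<.075)&(abs(y)>.04)&(z>.01)&(z<.08); rep('back',t)
    if t.sum()>9: q=S[t]; c=np.linalg.lstsq(np.c_[q[:,:2],np.ones(len(q))],q[:,2],rcond=None)[0]; print('plane',c.round(4))
    rep('term',(x>-.165)&(x<.01)&(abs(y)<.11)&(z>.0128)&(z<.08))
    rep('mag',(g>100)&(z>.03)&(z<.06)&(x>.0)&(x<.12)&(abs(y)<.1))
    rep('rail',(g>130)&(z>.012)&(z<.035)&(x>.13)&(x<.2)&(abs(y)<.12))
    rep('mat',(g<45)&(z<.012)&(z>-.006)&(x>-.21)&(x<.19)&(abs(y)<.13))
    rep('bench',(g>80)&(x>0)&(x<.1)&(y<-.13)&(y>-.18))
    im2=im.astype(int); rep('orange',(im2[...,0]>150)&(im2[...,2]<90)&(abs(x-.08)<.2)&(y<-.1)&(y>-.4)&(z>.01))
    rep('tray',(g<45)&(y>.13)&(y<.40)&(x>0)&(x<.25))
```

```text
top0
bar 210 med [-0.1574 -0.0026  0.094 ] p3 [-0.1661 -0.0553  0.0534] p97 [-0.1453  0.0545  0.1006]
arms 112 med [-0.1116  0.0072  0.0696] p3 [-0.146  -0.0232  0.0511] p97 [-0.0781  0.0211  0.0883]
back 709 med [-0.0806  0.0402  0.0388] p3 [-0.127  -0.073   0.0225] p97 [-0.0255  0.073   0.0515]
plane [-0.2673 -0.0013  0.0168]
term 2725 med [-0.0785 -0.0023  0.0389] p3 [-0.1498 -0.0873  0.0166] p97 [-0.0041  0.0829  0.065 ]
mag 612 med [0.056  0.0224 0.0449] p3 [ 0.0292 -0.0285  0.0391] p97 [0.0833 0.0731 0.0496]
rail 239 med [0.1696 0.001  0.0246] p3 [ 0.1632 -0.0979  0.0189] p97 [0.1764 0.0967 0.0299]
mat 4146 med [ 0.0277 -0.0137  0.0027] p3 [-0.1944 -0.1082 -0.0028] p97 [0.1576 0.1085 0.0084]
bench 472 med [ 0.0497 -0.1547 -0.0005] p3 [ 0.0028 -0.1785 -0.006 ] p97 [ 0.0963 -0.1318  0.0047]
orange 228 med [-0.0751 -0.2969  0.0415] p3 [-0.1171 -0.3501  0.0363] p97 [-0.0336 -0.2511  0.0468]
tray 2373 med [0.1909 0.2905 0.0079] p3 [ 0.123   0.1948 -0.0003] p97 [0.2469 0.3925 0.0403]
scene0
bar 129 med [-0.1549 -0.0027  0.0945] p3 [-0.1599 -0.0453  0.0536] p97 [-0.1502  0.047   0.100
[... 199 characters left out ...]
plane [-0.2734 -0.0077  0.0171]
term 2909 med [-0.0721 -0.002   0.0375] p3 [-0.1478 -0.0881  0.0171] p97 [-0.0021  0.0829  0.0649]
mag 661 med [0.0594 0.0215 0.0456] p3 [ 0.0307 -0.0291  0.0399] p97 [0.0858 0.0733 0.0503]
rail 356 med [ 0.1713 -0.0011  0.0253] p3 [ 0.1634 -0.0978  0.0196] p97 [0.1777 0.0978 0.0304]
mat 3513 med [ 0.0824 -0.0295  0.0036] p3 [-0.1896 -0.1121 -0.0017] p97 [0.1517 0.1076 0.009 ]
bench 497 med [ 0.0515 -0.1554  0.0006] p3 [ 0.0036 -0.1787 -0.0048] p97 [ 0.0972 -0.1317  0.0058]
orange 288 med [-0.0587 -0.2979  0.0433] p3 [-0.1169 -0.3682  0.0374] p97 [ 0.2436 -0.2473  0.0573]
tray 2449 med [0.1824 0.3025 0.0103] p3 [0.1237 0.1946 0.0014] p97 [0.2455 0.3929 0.0396]
```

Emit:
carry_out(commands=[[[0.026,0.0295,-0.005],4.33],[[0.026,0.0295,-0.005],4.33],[[0.026,0.0295,-0.005],4.33],[[0.026,0.0295,-0.005],4.33],[[0.026,0.0295,-0.005],4.33],[[0.026,0.0295,-0.005],4.33],[[0.026,0.0295,-0.005],4.33],[[0.026,0.0295,-0.005],4.33],[[0.026,0.0295,-0.005],4.33],[[0.026,0.0295,-0.005],4.33],[[0.026,0.0295,-0.005],4.33],[[0.026,0.0295,-0.005],4.33],[[0.026,0.0295,-0.005],4.33],[[0.026,0.0295,-0.005],4.33],[[0.026,0.0295,-0.005],4.33],[[0.026,0.0295,-0.005],4.33],[[0.026,0.0295,-0.005],4.33],[[0.026,0.0295,-0.005],4.33],[[0.026,0.0295,-0.005],4.33],[[0.026,0.0295,-0.005],4.33]], grip=200, force=15)

```text
time_s: 2.1
ee_pos: [0.7283, 0.082, 0.3039]
tool_rot: [0.581, 0.814, -0.0, -0.0]
wrist_force: [0.1, -0.2, 0.3]
width: 0.211
grip_force: 0.0
```

Emit:
carry_out(commands=[[[0,0,-0.022],0],[[0,0,-0.022],0],[[0,0,-0.022],0],[[0,0,-0.021],0],[[-0.0025,0.0073,0],0],[[-0.0025,0.0073,0],0],[[-0.0025,0.0073,0],0],[[-0.0025,0.0073,0],0],[[-0.0025,0.0073,0],0],[[-0.0025,0.0073,0],0],[[-0.0025,0.0073,0],0],[[-0.0025,0.0073,0],0],[[-0.0025,0.0073,0],0],[[-0.0025,0.0073,0],0],[[-0.0025,0.0073,0],0],[[-0.0025,0.0073,0],0],[[-0.0025,0.0073,0],0],[[-0.0025,0.0073,0],0],[[-0.0025,0.0073,0],0],[[-0.0025,0.0073,0],0]])

```text
time_s: 4.1
ee_pos: [0.6872, 0.198, 0.2177]
tool_rot: [0.582, 0.813, 0.0, 0.0]
wrist_force: [0.8, -3.1, 2.4]
width: 0.214
grip_force: 1.6
```

```bash
cat >> h.py <<'E'
def mag(n='top'):
    im,d,m=snap(n); S=st(world(d,m)); g=im.astype(int).max(2)
    s=(g>100)&(S[...,2]>.03)&(S[...,2]<.055)&(S[...,0]>-.03)&(S[...,0]<.12)&(S[...,1]>-.05)&(S[...,1]<.24)
    r=cv2.minAreaRect(S[s][:,:2].astype(np.float32)); print(n,s.sum(),np.round(r[0],3),np.round(r[1],3),r[2])
E
python3 -c "
from h import *
mag('scene');mag('top')"
```

```text
scene 401 [0.052 0.167] [0.164 0.075] 68.1573715209961
top 54 [0.038 0.174] [0.053 0.013] 0.7628109455108643
```

Emit:
carry_out(commands=[[[-0.0025,0.0073,0],0],[[-0.0025,0.0073,0],0],[[-0.0025,0.0073,0],0],[[-0.0025,0.0073,0],0],[[-0.0025,0.0073,0],0],[[0,0,0],0],[[0.005,-0.015,0],0],[[0,-0.005,0.04],0],[[0,0,0.045],0],[[-0.015,-0.02,0.045],0]])

```text
time_s: 5.2
ee_pos: [0.6659, 0.1939, 0.3477]
tool_rot: [0.582, 0.813, 0.0, 0.0]
wrist_force: [0.8, -0.3, 0.3]
width: 0.214
grip_force: 0.0
```

Run:
```python
from h import *
mag('scene');mag('top')
im,d,m=snap('top','top1.png')
```

```text
scene 651 [0.019 0.106] [0.316 0.099] 69.54777526855469
top 120 [0.035 0.204] [0.056 0.023] 6.8927903175354
```

View pics/top1.png

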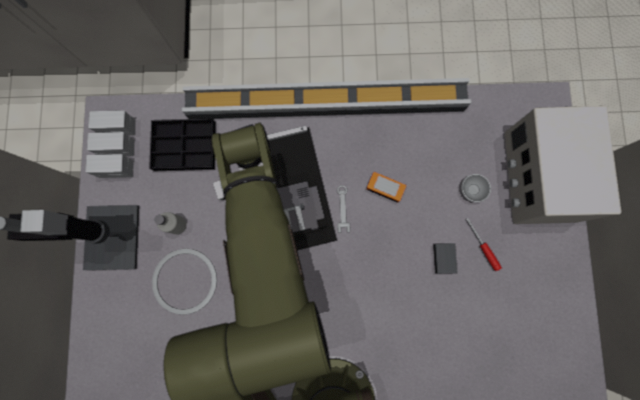

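The magazine's visible end is at (219,190), so its centre is about y 0.16 in the station frame: off the mat. Now I grip the foot bar.

Emit:
carry_out(commands=[[[-0.0274,-0.0227,0],-1.12],[[-0.0274,-0.0227,0],-1.12],[[-0.0274,-0.0227,0],-1.12],[[-0.0274,-0.0227,0],-1.12],[[-0.0274,-0.0227,0],-1.12],[[-0.0274,-0.0227,0],-1.12],[[0,0,0],0],[[0,0,0],0]], grip=160)

```text
time_s: 6.15
ee_pos: [0.5011, 0.0576, 0.346]
tool_rot: [0.629, 0.777, -0.0, -0.0]
wrist_force: [-0.2, -0.3, 0.5]
width: 0.373
grip_force: 0.0
```

Run:
```python
from h import *
im,d,m=snap('wrist','wr1.png'); o=bot.get_obs(); print(o['ee_pos'],o['width'])
print('tip proj', proj([[*w(-.157,y),.091] for y in(-.047,-.04,.043)],m).round(), proj([[o['ee_pos'][0],o['ee_pos'][1],.091]],m).round())
S=st(world(d,m));x,y,z=S[...,0],S[...,1],S[...,2]; g=im.astype(int).max(2)
s=(g<80)&(z>.06)&(z<.12)&(x<-.13)&(x>-.2)&(abs(y)<.07); q=S[s]; print(len(q),np.median(q,0) if len(q) else 0,np.percentile(q,[3,97],axis=0) if len(q) else 0)
np.savez('/tmp/wr1.npz',im=im,d=d,**{k:np.array(v) for k,v in m.items()})
```

```text
[0.50148871 0.05807754 0.34592278] 0.3737748090005931
tip proj [[322. 230.]
 [322. 222.]
 [322. 117.]] [[322. 222.]]
1948 [-0.16014034  0.00226554  0.09661748] [[-0.16651713 -0.04236554  0.09235161]
 [-0.1537204   0.04172024  0.09840046]]
```

View pics/wr1.png

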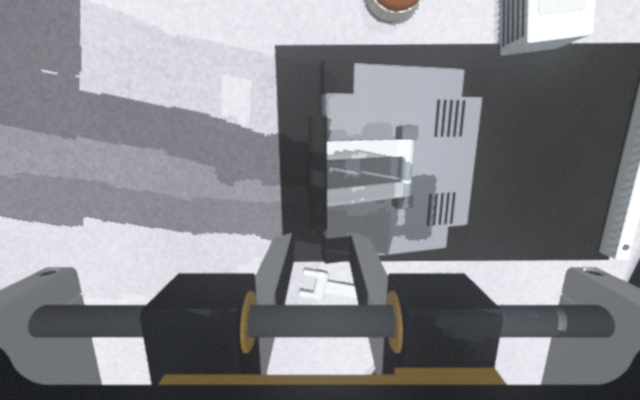

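The wrist view shows the bar at column 318, between the fingers at (283,240) and (355,240). The arms are at rows 150 and 192, clear of the pads. Descending and gripping.

Emit:
carry_out(commands=[[[-0.003,-0.001,-0.015],0],[[0,0,-0.018],0],[[0,0,-0.017],0],[[0,0,-0.015],0],[[0,0,0],0]])

```text
time_s: 6.7
ee_pos: [0.4982, 0.0577, 0.2791]
tool_rot: [0.629, 0.778, -0.001, -0.001]
wrist_force: [-0.2, 0.1, 0.5]
width: 0.373
grip_force: 0.0
```

Emit:
carry_out(commands=[[[0,0,0],0],[[0,0,0],0],[[0,0,0],0],[[0,0,0],0],[[0,0,0],0]], grip=255, force=12)

```text
time_s: 7.2
ee_pos: [0.4982, 0.0573, 0.2819]
tool_rot: [0.629, 0.777, 0.0, 0.0]
wrist_force: [2.2, 1.5, 0.8]
width: 0.143
grip_force: 12.0
```

```bash
python3 -c "
import numpy as np
a=np.radians(np.linspace(152.7,49,21));x=.0927*np.cos(a);z=.0927*np.sin(a)
print([[[round(u*.9774,4),round(u*.2113,4),round(v,4)],0] for u,v in zip(np.diff(x),np.diff(z))])"
```

```text
[[[np.float64(0.0041), np.float64(0.0009), np.float64(0.0073)], 0], [[np.float64(0.0047), np.float64(0.001), np.float64(0.0069)], 0], [[np.float64(0.0053), np.float64(0.0011), np.float64(0.0064)], 0], [[np.float64(0.0058), np.float64(0.0013), np.float64(0.0059)], 0], [[np.float64(0.0063), np.float64(0.0014), np.float64(0.0053)], 0], [[np.float64(0.0068), np.float64(0.0015), np.float64(0.0047)], 0], [[np.float64(0.0072), np.float64(0.0015), np.float64(0.0041)], 0], [[np.float64(0.0075), np.float64(0.0016), np.float64(0.0034)], 0], [[np.float64(0.0078), np.float64(0.0017), np.float64(0.0027)], 0], [[np.float64(0.008), np.float64(0.0017), np.float64(0.0019)], 0], [[np.float64(0.0081), np.float64(0.0018), np.float64(0.0012)], 0], [[np.float64(0.0082), np.float64(0.0018), np.float64(0.0004)], 0], [[np.float64(0.0082), np.float64(0.0018), np.float64(-0.0003)], 0], [[np.float64(0.0081), np.float64(0.0018), np.float64(-0.0011)], 0], [[np.float64(0.008), np.float64(0.0017), np.float64(-0.0018)], 0], [[np.float64(0.0078), np.float64(0.0017), np.float64(-0.0025)], 0], [[np.float64(0.0076), np.float64(0.0016), np.float64(-0.0033)], 0], [[np.float64(0.0072), np.float64(0.0016), np.float64(-0.0039)], 0], [[np.float64(0.0069), np.float64(0.0015), np.float64(-0.0046)], 0], [[np.float64(0.0064), np.float64(0.0014), np.float64(-0.0052)], 0]]
```

First half, then check the force.

Emit:
carry_out(commands=[[[0.0041,0.0009,0.0073],0],[[0.0047,0.001,0.0069],0],[[0.0053,0.0011,0.0064],0],[[0.0058,0.0013,0.0059],0],[[0.0063,0.0014,0.0053],0],[[0.0068,0.0015,0.0047],0],[[0.0072,0.0015,0.0041],0],[[0.0075,0.0016,0.0034],0],[[0.0078,0.0017,0.0027],0],[[0.008,0.0017,0.0019],0]])

```text
time_s: 8.2
ee_pos: [0.5622, 0.0712, 0.3305]
tool_rot: [0.629, 0.777, 0.0, 0.0]
wrist_force: [-3.4, -2.1, 5.4]
width: 0.142
grip_force: 12.0
```

Emit:
carry_out(commands=[[[0.0081,0.0018,0.0012],0],[[0.0082,0.0018,0.0004],0],[[0.0082,0.0018,-0.0003],0],[[0.0081,0.0018,-0.0011],0],[[0.008,0.0017,-0.0018],0],[[0.0078,0.0017,-0.0025],0],[[0.0076,0.0016,-0.0033],0],[[0.0072,0.0016,-0.0039],0],[[0,0,0],0]])

```text
time_s: 9.1
ee_pos: [0.6261, 0.0857, 0.3195]
tool_rot: [0.629, 0.778, 0.002, 0.001]
wrist_force: [4.0, 2.5, 4.2]
width: 0.147
grip_force: 12.0
```

Emit:
carry_out(commands=[[[0.0069,0.0015,-0.0046],0],[[0.0064,0.0014,-0.0052],0],[[0,0,0],0]])

```text
time_s: 9.4
ee_pos: [0.6394, 0.0885, 0.3099]
tool_rot: [0.629, 0.777, 0.002, 0.002]
wrist_force: [5.1, 4.5, 4.8]
width: 0.144
grip_force: 12.0
```

Run:
```python
from h import *
im,d,m=snap('scene','sc2.png'); cv2.imwrite('pics/sc2c.png',cv2.resize(im[130:310,270:450,::-1],None,fx=3.2,fy=3.2))
o=bot.get_obs(); print(o['ee_pos'],o['wrist_force'],(o['ee_pos'][:2]-O)@A)
```

```text
[0.63924907 0.08843868 0.30999932] [6.05638959 3.32285059 5.1541339 ] -0.015891240084481475
```

View pics/sc2c.png

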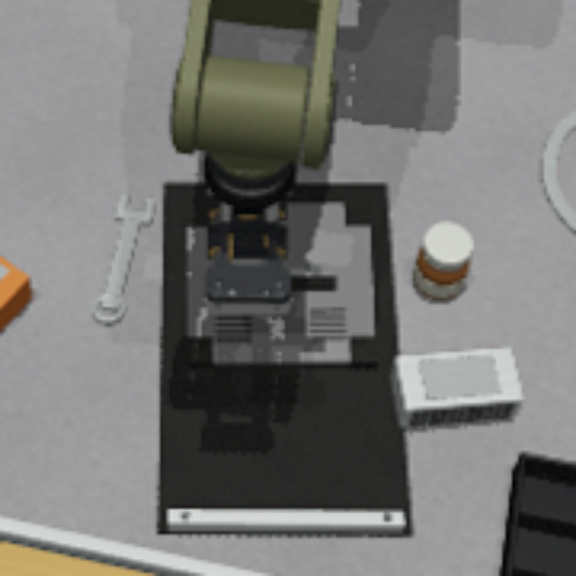

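The magazine is clear of the mat (460,385 in the crop), and the bar is at (315,283), swung over to roughly 2.0 rad. I'll press on towards the stop a little.

Emit:
carry_out(commands=[[[0.003,0.0006,-0.0026],0],[[0.003,0.0006,-0.0026],0],[[0,0,0],0],[[0,0,0],0]])

```text
time_s: 9.85
ee_pos: [0.645, 0.0895, 0.3048]
tool_rot: [0.629, 0.777, 0.002, 0.002]
wrist_force: [6.3, 3.0, 4.0]
width: 0.146
grip_force: 12.0
```

Emit:
carry_out(commands=[[[0,0,0],0],[[0,0,0],0],[[0,0,0],0],[[0,0,0.02],0],[[0,0,0.04],0],[[-0.02,0.02,0.02],0],[[-0.04,0.0,0],0],[[-0.045,0,0],0],[[-0.045,0,0],0],[[0,0,0],0]], grip=150)

```text
time_s: 10.85
ee_pos: [0.4902, 0.109, 0.3833]
tool_rot: [0.629, 0.778, -0.001, -0.001]
wrist_force: [0.3, -0.9, -1.1]
width: 0.412
grip_force: 0.0
```

```bash
cat >> h.py <<'E'
def bar(n):
    im,d,m=snap(n); S=st(world(d,m));x,y,z=S[...,0],S[...,1],S[...,2]; g=im.astype(int).max(2)
    np.savez('/tmp/%s_l.npz'%n,im=im,d=d,**{k:np.array(v) for k,v in m.items()})
    for k,s in(('bar',(g<80)&(z>.085)&(z<.14)&(abs(x+.01)<.06)&(abs(y)<.06)),('arm',(g>110)&(z>.06)&(z<.13)&(abs(x+.03)<.06)&(abs(y)<.045)),
       ('term',(x>-.17)&(x<.02)&(abs(y)<.11)&(z>.0128)&(z<.07))):
        q=S[s]; print(n,k,len(q))
        if len(q)>5: print(np.median(q,0).round(4),np.percentile(q,[3,97],axis=0).round(4).tolist())
E
python3 - <<'E'
from h import *
for n in('top','scene','wrist'): bar(n)
print(bot.get_obs()['ee_pos'])
z=np.load('/tmp/wrist_l.npz'); cv2.imwrite('pics/wr2.png',z['im'][:,:,::-1])
E
```

```text
top bar 152
[-0.0102 -0.0014  0.1209] [[-0.0157, -0.0435, 0.1143], [-0.0021, 0.0407, 0.1267]]
top arm 58
[-0.0267 -0.0184  0.1005] [[-0.0426, -0.025, 0.0793], [-0.0164, 0.0225, 0.1114]]
top term 1081
[-0.0521 -0.0583  0.0324] [[-0.1432, -0.0902, 0.0162], [0.0075, 0.0841, 0.0543]]
scene bar 122
[-0.0053 -0.0019  0.1221] [[-0.0109, -0.0431, 0.1168], [-0.0004, 0.0393, 0.1272]]
scene arm 22
[-0.0371 -0.0149  0.0875] [[-0.0573, -0.0261, 0.0643], [-0.0254, 0.0206, 0.1018]]
scene term 2774
[-0.0652 -0.0026  0.0368] [[-0.1399, -0.0879, 0.0166], [0.0083, 0.0833, 0.0555]]
wrist bar 1795
[-0.0123  0.0042  0.1217] [[-0.0162, -0.0404, 0.115], [-0.0047, 0.0442, 0.1238]]
wrist arm 2108
[-0.0348  0.0124  0.0898] [[-0.0587, -0.025, 0.0621], [-0.0162, 0.0258, 0.1116]]
wrist term 17749
[-0.0752  0.0219  0.0405] [[-0.1442, -0.08, 0.0183], [0.0057, 0.0864, 0.0552]]
[0.49454724 0.10890266 0.38422986]
```

View pics/wr2.png

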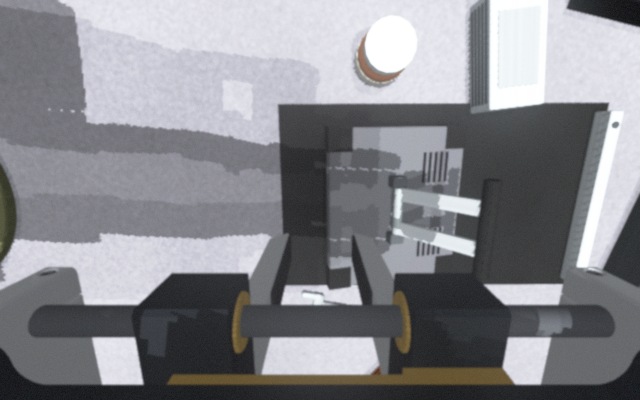

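The picture shows the kickstand open: bar at column 490, arms running from (400,200) to (480,225). Next I turn the gripper so it closes along y, and go to the arms beside the bar.

Emit:
carry_out(commands=[[[0.0113,0.0014,0],-8.17],[[0.0113,0.0014,0],-8.17],[[0.0113,0.0014,0],-8.17],[[0.0113,0.0014,0],-8.17],[[0.0113,0.0014,0],-8.17],[[0.0113,0.0014,0],-8.17],[[0.0113,0.0014,0],-8.17],[[0.0113,0.0014,0],-8.17],[[0.0113,0.0014,0],-8.17],[[0.0113,0.0014,0],-8.17],[[0.0113,0.0014,0],-8.17],[[0,0,0],0],[[0,0,0],0]], grip=52)

```text
time_s: 12.3
ee_pos: [0.6188, 0.1242, 0.3829]
tool_rot: [0.994, 0.108, -0.0, -0.0]
wrist_force: [0.1, 0.0, -0.3]
width: 0.797
grip_force: 0.0
```

Run:
```python
from h import *
bar('wrist'); p=bot.get_obs(); print(p['ee_pos'],p['tool_rot'],p['width'],(p['ee_pos'][:2]-O)@A,(p['ee_pos'][:2]-O)@B)
```

```text
wrist bar 1783
[-0.0076 -0.0008  0.1218] [[-0.0151, -0.0419, 0.1158], [-0.0022, 0.0413, 0.1238]]
wrist arm 789
[-0.0374 -0.0128  0.0875] [[-0.0594, -0.0258, 0.062], [-0.0199, 0.0242, 0.1072]]
wrist term 17266
[-0.0666 -0.0002  0.0369] [[-0.1404, -0.0835, 0.0174], [0.0077, 0.0825, 0.054]]
[0.61848891 0.12420478 0.38319512] [ 9.94158971e-01  1.07925288e-01 -2.70963014e-04 -6.14619240e-06] 0.7968361488360652 -0.028624288359776096 0.00015735321661411623
```

Emit:
carry_out(commands=[[[0.002,0,-0.02],0],[[0,0,-0.02],0],[[0,0,-0.02],0],[[0,0,-0.02],0],[[0,0,-0.016],0],[[0,0,0],0]])

```text
time_s: 12.95
ee_pos: [0.6199, 0.1242, 0.2856]
tool_rot: [0.994, 0.107, -0.002, 0.0]
wrist_force: [0.4, 0.5, 0.6]
width: 0.801
grip_force: 0.0
```

Emit:
carry_out(commands=[[[0,0,0],0],[[0,0,0],0],[[0,0,0],0],[[0,0,0],0],[[0,0,0],0]], grip=255, force=20)

```text
time_s: 13.45
ee_pos: [0.6205, 0.1242, 0.2886]
tool_rot: [0.994, 0.106, 0.001, 0.0]
wrist_force: [2.8, -1.8, 5.2]
width: 0.551
grip_force: 20.0
```

```bash
python3 -c "
import numpy as np
a=np.radians(np.linspace(108.6,22.6,33));x=.0992*np.cos(a);z=.0992*np.sin(a)
L=[[[round(float(u)*.9774,4),round(float(u)*.2113,4),round(float(v),4)],0] for u,v in zip(np.diff(x),np.diff(z))]
print(L[:16]);print(L[16:])"
```

```text
[[[0.0043, 0.0009, 0.0014], 0], [[0.0044, 0.001, 0.0012], 0], [[0.0045, 0.001, 0.001], 0], [[0.0045, 0.001, 0.0007], 0], [[0.0045, 0.001, 0.0005], 0], [[0.0045, 0.001, 0.0003], 0], [[0.0045, 0.001, 0.0001], 0], [[0.0045, 0.001, -0.0001], 0], [[0.0045, 0.001, -0.0003], 0], [[0.0045, 0.001, -0.0006], 0], [[0.0045, 0.001, -0.0008], 0], [[0.0044, 0.001, -0.001], 0], [[0.0044, 0.0009, -0.0012], 0], [[0.0043, 0.0009, -0.0014], 0], [[0.0043, 0.0009, -0.0016], 0], [[0.0042, 0.0009, -0.0018], 0]]
[[[0.0041, 0.0009, -0.002], 0], [[0.004, 0.0009, -0.0022], 0], [[0.0039, 0.0008, -0.0024], 0], [[0.0038, 0.0008, -0.0026], 0], [[0.0037, 0.0008, -0.0028], 0], [[0.0035, 0.0008, -0.0029], 0], [[0.0034, 0.0007, -0.0031], 0], [[0.0032, 0.0007, -0.0033], 0], [[0.0031, 0.0007, -0.0034], 0], [[0.0029, 0.0006, -0.0036], 0], [[0.0028, 0.0006, -0.0037], 0], [[0.0026, 0.0006, -0.0038], 0], [[0.0024, 0.0005, -0.0039], 0], [[0.0022, 0.0005, -0.0041], 0], [[0.002, 0.0004, -0.0042], 0], [[0.0018, 0.0004, -0.0043], 0]]
```

Emit:
carry_out(commands=[[[0.0043,0.0009,0.0014],0],[[0.0044,0.001,0.0012],0],[[0.0045,0.001,0.001],0],[[0.0045,0.001,0.0007],0],[[0.0045,0.001,0.0005],0],[[0.0045,0.001,0.0003],0],[[0.0045,0.001,0.0001],0],[[0.0045,0.001,-0.0001],0]])

```text
time_s: 14.25
ee_pos: [0.6564, 0.1323, 0.2927]
tool_rot: [0.994, 0.106, -0.0, 0.0]
wrist_force: [0.1, -0.6, -6.3]
width: 0.549
grip_force: 21.9
```

```bash
cat >> h.py <<'E'
def side(n='scene'):
    im,d,m=snap(n); S=st(world(d,m));x,y,z=S[...,0],S[...,1],S[...,2]
    s=(x>-.18)&(x<.16)&(abs(y)>.055)&(abs(y)<.088)&(z>.012)&(z<.2); q=S[s]
    for b in np.arange(.01,.18,.02):
        k=q[(q[:,2]>b)&(q[:,2]<=b+.02)]
        if len(k)>5: print(n,'z',round(b+.01,3),len(k),'x',np.percentile(k[:,0],[10,50,90]).round(3))
    return im
E
python3 -c "
from h import *
side();side('top')"
```

```text
scene z 0.02 294 x [0.011 0.036 0.052]
scene z 0.04 455 x [-0.046 -0.017  0.017]
top z 0.02 54 x [-0.117 -0.002  0.019]
top z 0.04 365 x [-0.098 -0.049 -0.001]
top z 0.06 37 x [-0.103 -0.096 -0.083]
```

The terminal slid instead of tipping: my arc carried its weight (−6 N), which unloaded the bottom edge. I'll draw it back, then set it down with some downward load.

Emit:
carry_out(commands=[[[-0.0044,-0.001,0],0],[[-0.0044,-0.001,0],0],[[-0.0044,-0.001,0],0],[[-0.0044,-0.001,0],0],[[-0.0044,-0.001,0],0],[[-0.0044,-0.001,0],0],[[0,0,0],0]])

```text
time_s: 15.05
ee_pos: [0.6292, 0.1261, 0.2929]
tool_rot: [0.994, 0.106, -0.0, 0.0]
wrist_force: [-0.9, 0.2, -6.3]
width: 0.551
grip_force: 21.7
```

Emit:
carry_out(commands=[[[0,0,-0.002],0],[[0,0,-0.002],0],[[0,0,-0.002],0],[[0,0,0],0]])

```text
time_s: 15.45
ee_pos: [0.6303, 0.1264, 0.2887]
tool_rot: [0.994, 0.106, 0.003, -0.0]
wrist_force: [5.8, 1.0, 6.6]
width: 0.551
grip_force: 20.0
```

```bash
python3 -c "
from h import *
im=side();side('top')
cv2.imwrite('pics/sc3.png',cv2.resize(im[130:310,270:450,::-1],None,fx=3.2,fy=3.2))"
```

```text
scene z 0.02 426 x [-0.033 -0.002  0.022]
scene z 0.04 315 x [-0.078 -0.056 -0.031]
top z 0.02 82 x [-0.042 -0.026 -0.011]
top z 0.04 312 x [-0.124 -0.083 -0.044]
top z 0.06 23 x [-0.13  -0.123 -0.113]
```

View pics/sc3.png

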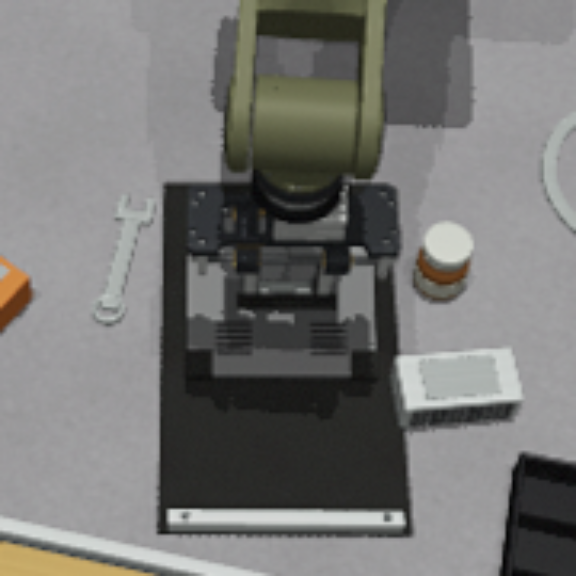

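The bottom edge (row 380 in the crop) is on the mat, about x = 0.016. I'll tip with a downward preload and a firmer grip.

Emit:
carry_out(commands=[[[0,0,-0.001],0],[[0.0043,0.0009,0.0009],0],[[0.0044,0.001,0.0009],0],[[0.0045,0.001,0.0008],0],[[0.0045,0.001,0.0006],0]], force=40, grip=255)

```text
time_s: 16.05
ee_pos: [0.6477, 0.1302, 0.2883]
tool_rot: [0.994, 0.106, -0.0, -0.0]
wrist_force: [-0.7, 0.2, -5.4]
width: 0.55
grip_force: 40.0
```

```bash
python3 -c "
from h import *
im=side();side('top')"
```

```text
scene z 0.02 455 x [-0.019  0.014  0.04 ]
scene z 0.04 284 x [-0.059 -0.039 -0.013]
top z 0.02 106 x [-0.115 -0.01   0.005]
top z 0.04 318 x [-0.108 -0.069 -0.028]
top z 0.06 7 x [-0.11  -0.108 -0.102]
```

The tight grip keeps the terminal from turning, so it is carried rigidly. I'll draw it back and then hold the arms only lightly.

Emit:
carry_out(commands=[[[-0.0043,-0.0009,0],0],[[-0.0043,-0.0009,0],0],[[-0.0043,-0.0009,0],0],[[-0.0043,-0.0009,0],0],[[-0.0043,-0.0009,0],0],[[0,0,0],0]])

```text
time_s: 16.75
ee_pos: [0.6256, 0.1256, 0.2905]
tool_rot: [0.994, 0.106, 0.002, -0.0]
wrist_force: [3.4, 0.4, 2.6]
width: 0.546
grip_force: 40.1
```

Emit:
carry_out(commands=[[[0,0,0],0],[[0,0,-0.001],0],[[0,0,0],0],[[0,0,0],0]], force=4, grip=255)

```text
time_s: 17.15
ee_pos: [0.6258, 0.1256, 0.2888]
tool_rot: [0.994, 0.106, 0.001, -0.0]
wrist_force: [2.3, -0.3, 5.4]
width: 0.553
grip_force: 4.0
```

```bash
python3 -c "
from h import *
im=side();side('top');bar('wrist')"
```

```text
scene z 0.02 412 x [-0.037 -0.006  0.018]
scene z 0.04 329 x [-0.082 -0.06  -0.031]
top z 0.02 66 x [-0.045 -0.029 -0.019]
top z 0.04 303 x [-0.122 -0.084 -0.045]
top z 0.06 35 x [-0.133 -0.128 -0.116]
wrist bar 5256
[-0.0025  0.0006  0.124 ] [[-0.026, -0.0405, 0.112], [0.0032, 0.0418, 0.1346]]
wrist arm 1080
[-0.0257 -0.0117  0.0935] [[-0.0487, -0.0361, 0.0627], [-0.0112, 0.0363, 0.1289]]
wrist term 20732
[-0.02    0.0007  0.026 ] [[-0.1303, -0.0843, 0.0173], [0.0176, 0.0852, 0.051]]
```

Emit:
carry_out(commands=[[[0.0043,0.0009,0.0009],0],[[0.0044,0.001,0.0009],0],[[0.0045,0.001,0.0008],0],[[0.0045,0.001,0.0006],0]])

```text
time_s: 17.7
ee_pos: [0.6439, 0.1296, 0.2906]
tool_rot: [0.994, 0.106, -0.001, 0.0]
wrist_force: [-1.1, -0.1, -4.9]
width: 0.549
grip_force: 5.7
```

```bash
python3 -c "
from h import *
im=side();bar('wrist')"
```

```text
scene z 0.02 404 x [-0.014  0.018  0.042]
scene z 0.04 368 x [-0.062 -0.038 -0.004]
wrist bar 5131
[0.0152 0.0007 0.1259] [[-0.0072, -0.0405, 0.1092], [0.0208, 0.0418, 0.1345]]
wrist arm 716
[-0.0093 -0.0117  0.0902] [[-0.0276, -0.0365, 0.0631], [0.0075, 0.0357, 0.1293]]
wrist term 14910
[-0.0152  0.      0.0301] [[-0.1091, -0.0842, 0.0242], [0.0184, 0.0853, 0.0484]]
```

Emit:
carry_out(commands=[[[-0.004,-0.0009,0],0],[[-0.004,-0.0009,0],0],[[-0.004,-0.0009,0],0],[[-0.004,-0.0009,0],0],[[-0.004,-0.0009,0],0],[[0,0,-0.002],0],[[0,0,-0.002],0],[[0,0,0],0]], force=6, grip=255)

```text
time_s: 18.6
ee_pos: [0.6234, 0.1251, 0.2891]
tool_rot: [0.994, 0.106, 0.002, -0.0]
wrist_force: [1.2, 1.2, 6.2]
width: 0.553
grip_force: 6.0
```

Emit:
carry_out(commands=[[[0.0043,0.0009,0],0],[[0.0044,0.001,0],0],[[0.0045,0.001,0],0]])

```text
time_s: 18.9
ee_pos: [0.6368, 0.1279, 0.2868]
tool_rot: [0.994, 0.106, -0.0, 0.0]
wrist_force: [-0.4, -1.2, -5.0]
width: 0.549
grip_force: 6.0
```

```bash
python3 -c "
from h import *
im=side();bar('wrist')"
```

```text
scene z 0.02 536 x [-0.017  0.019  0.049]
scene z 0.04 347 x [-0.069 -0.046 -0.017]
wrist bar 5891
[0.0135 0.0006 0.1297] [[-0.0143, -0.0407, 0.1061], [0.0194, 0.0417, 0.1344]]
wrist arm 473
[-0.     -0.0273  0.1224] [[-0.0005, -0.0369, 0.1142], [0.0004, 0.0375, 0.1295]]
wrist term 15371
[-0.0112  0.0006  0.0285] [[-0.0763, -0.0847, 0.0229], [0.0184, 0.0855, 0.0444]]
```

Emit:
carry_out(commands=[[[-0.0045,-0.001,0.001],0],[[-0.0045,-0.001,0.001],0],[[-0.0045,-0.001,0.001],0],[[-0.0045,-0.001,0],0],[[-0.0045,-0.001,0],0],[[0,0,-0.002],0],[[0,0,0],0]])

```text
time_s: 19.7
ee_pos: [0.6139, 0.1228, 0.2876]
tool_rot: [0.994, 0.106, -0.001, 0.0]
wrist_force: [-0.3, 0.3, 0.0]
width: 0.228
grip_force: 0.1
```

Emit:
carry_out(commands=[[[0,0,0],0],[[0,0,0],0],[[0,0,0],0],[[0,0,0.02],0],[[-0.003,0,0.04],0],[[-0.003,0,0.03],0],[[-0.02,0,0.01],0],[[-0.04,0,0],0],[[-0.04,0,0],0],[[0,0,0],0]], grip=52)

```text
time_s: 20.7
ee_pos: [0.5051, 0.123, 0.3882]
tool_rot: [0.994, 0.106, -0.0, -0.0]
wrist_force: [-0.6, -1.2, -0.1]
width: 0.795
grip_force: 0.0
```

```bash
sed -i 's/(x<.02)&(abs(y)<.11)&(z>.0128)/(x<.06)\&(abs(y)<.11)\&(z>.0128)/' h.py
python3 - <<'E'
from h import *
im=side();side('top')
for n in('top','scene','wrist'): bar(n)
print(bot.get_obs()['ee_pos'])
a=np.load('/tmp/wrist_l.npz')['im']; cv2.imwrite('pics/wr3.png',np.vstack([a[:300,:,::-1],cv2.resize(im[130:310,270:450,::-1],(300,300))[:, :].repeat(1,0) if 0 else np.hstack([cv2.resize(im[150:290,290:430,::-1],(300,300)),np.zeros((300,340,3),np.uint8)])]))
E
```

```text
scene z 0.02 549 x [-0.02   0.019  0.049]
scene z 0.04 536 x [-0.095 -0.061 -0.023]
top z 0.02 468 x [-0.019  0.017  0.047]
top z 0.04 229 x [-0.1  -0.06 -0.02]
top bar 155
[-0.0194  0.0003  0.1353] [[-0.0237, -0.0424, 0.0916], [-0.0101, 0.0404, 0.1397]]
top arm 0
top term 1419
[ 0.0128 -0.036   0.0247] [[-0.0991, -0.0883, 0.0149], [0.052, 0.0888, 0.0447]]
scene bar 127
[-0.0139 -0.0025  0.137 ] [[-0.0224, -0.043, 0.1178], [-0.0082, 0.041, 0.1397]]
scene arm 3
scene term 2818
[-0.0157  0.0011  0.0299] [[-0.1009, -0.085, 0.0161], [0.0521, 0.0871, 0.047]]
wrist bar 2212
[-0.0184  0.0011  0.1384] [[-0.023, -0.0403, 0.1337], [-0.0118, 0.0419, 0.1399]]
wrist arm 594
[-0.0237 -0.0118  0.0909] [[-0.0273, -0.0249, 0.0625], [-0.0211, 0.0253, 0.1127]]
wrist term 24564
[-0.0346  0.0044  0.0326] [[-0.1094, -0.0848, 0.0175], [0.0503, 0.0891, 0.0447]]
[0.50910595 0.12286816 0.38820425]
```

View pics/wr3.png

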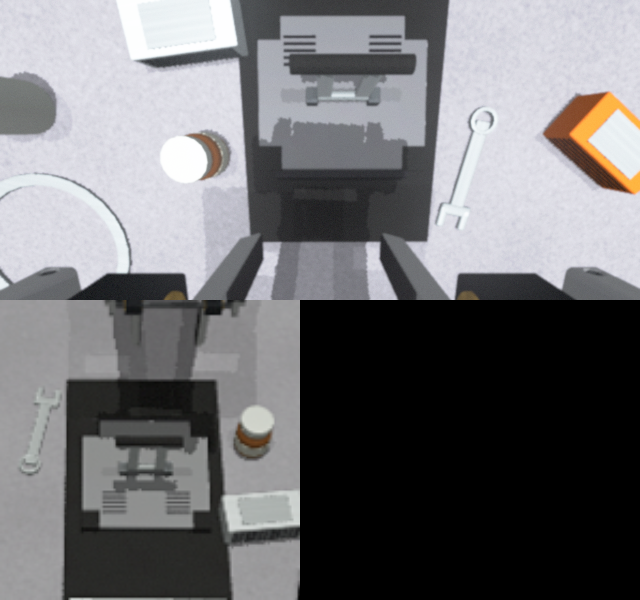

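The upper wrist view shows that the kickstand slipped back to near vertical (bar at (350,63)) and that the terminal slid about 45 mm towards the rail. The way out: push the terminal back by its bottom edge. Then swing the stand and tip with the fingertips wedged between bar and arms, which lets me press down and keep the bottom edge from sliding.

Emit:
carry_out(commands=[[[0.0343,0.0037,0],0],[[0.0343,0.0037,0],0],[[0.0343,0.0037,0],0],[[0.0343,0.0037,0],0],[[0.0343,0.0037,0],0],[[0.0343,0.0037,0],0],[[0,0,-0.03],0],[[0,0,-0.035],0],[[0,0,-0.035],0],[[0,0,-0.035],0],[[0,0,-0.025],0],[[0,0,-0.015],0],[[0,0,-0.005],0],[[0,0,0],0]])

```text
time_s: 22.35
ee_pos: [0.7143, 0.1451, 0.2081]
tool_rot: [0.994, 0.106, 0.0, 0.0]
wrist_force: [1.0, -0.1, 0.6]
width: 0.795
grip_force: 0.0
```

Emit:
carry_out(commands=[[[-0.0047,-0.001,0],0],[[-0.0047,-0.001,0],0],[[-0.0047,-0.001,0],0],[[-0.0047,-0.001,0],0],[[-0.0047,-0.001,0],0],[[-0.0047,-0.001,0],0],[[-0.0047,-0.001,0],0],[[-0.0047,-0.001,0],0],[[-0.0047,-0.001,0],0],[[-0.0047,-0.001,0],0],[[0,0,0],0]])

```text
time_s: 23.45
ee_pos: [0.6667, 0.135, 0.2094]
tool_rot: [0.994, 0.106, 0.001, -0.0]
wrist_force: [1.9, 0.0, 0.6]
width: 0.797
grip_force: 0.7
```

Emit:
carry_out(commands=[[[0.008,0.002,0],0],[[0,0,0.02],0],[[0,0,0.04],0],[[0,0,0.045],0],[[0,0,0.045],0],[[0,0,0.04],0],[[-0.045,-0.0097,0],0],[[-0.045,-0.0097,0],0],[[-0.045,-0.0097,0],0],[[0,0,0],0],[[0,0,0],0]], grip=190)

```text
time_s: 24.55
ee_pos: [0.5395, 0.1079, 0.3992]
tool_rot: [0.994, 0.106, 0.001, -0.0]
wrist_force: [1.2, 0.3, 1.2]
width: 0.253
grip_force: 0.0
```

```bash
sed -i 's/abs(x+.01)<.06/abs(x+.05)<.07/; s/abs(x+.03)<.06/abs(x+.06)<.07/' h.py
python3 - <<'E'
from h import *
im=side();side('top')
for n in('top','scene','wrist'): bar(n)
o=bot.get_obs()['ee_pos'];print(o,(o[:2]-O)@A)
E
```

```text
scene z 0.02 381 x [-0.039 -0.013  0.009]
scene z 0.04 542 x [-0.117 -0.081 -0.045]
scene z 0.06 128 x [-0.142 -0.132 -0.117]
top z 0.02 69 x [-0.008  0.002  0.011]
top z 0.04 122 x [-0.142 -0.112 -0.103]
top z 0.06 64 x [-0.143 -0.133 -0.12 ]
top bar 0
top arm 0
top term 457
[-0.1107 -0.0579  0.0468] [[-0.145, -0.0896, 0.016], [0.0134, 0.0871, 0.0557]]
scene bar 49
[-0.0471 -0.0016  0.1378] [[-0.0582, -0.0421, 0.1193], [-0.0439, 0.0388, 0.1399]]
scene arm 0
scene term 2731
[-0.0553  0.0009  0.0342] [[-0.1379, -0.0854, 0.0168], [0.0117, 0.0878, 0.0555]]
wrist bar 178
[-0.0457 -0.0008  0.1395] [[-0.0575, -0.0399, 0.1383], [-0.045, 0.0417, 0.14]]
wrist arm 26
[-0.0668  0.0128  0.0671] [[-0.067, -0.0225, 0.0661], [-0.0662, 0.0246, 0.0714]]
wrist term 20724
[-0.0706  0.0028  0.0377] [[-0.1394, -0.0847, 0.0176], [0.0114, 0.0899, 0.0535]]
[0.5407979  0.10813016 0.3979515 ] -0.10795768195353275
```

Emit:
carry_out(commands=[[[0.009,0.002,-0.02],0],[[0.009,0.002,-0.025],0],[[0.009,0.002,-0.02],0],[[0,0,0],0],[[0.0058,0.0013,0],0],[[0.0059,0.0013,0],0],[[0.0061,0.0013,-0.0014],0],[[0.0061,0.0013,-0.0019],0],[[0.0059,0.0013,-0.0023],0],[[0.0057,0.0012,-0.0027],0],[[0.0055,0.0012,-0.0031],0],[[0.0053,0.0011,-0.0035],0],[[0.005,0.0011,-0.0039],0],[[0.0047,0.001,-0.0042],0],[[0,0,0],0]])

```text
time_s: 26.3
ee_pos: [0.6234, 0.1262, 0.3093]
tool_rot: [0.994, 0.106, -0.0, 0.0]
wrist_force: [-0.8, 0.5, -0.4]
width: 0.258
grip_force: 0.0
```

Run:
```python
from h import *
im=side()
for n in('scene','wrist'): bar(n)
o=bot.get_obs();p=o['ee_pos'];print(p,(p[:2]-O)@A,o['wrist_force'])
```

```text
scene z 0.02 393 x [-0.04  -0.013  0.01 ]
scene z 0.04 402 x [-0.098 -0.071 -0.046]
scene z 0.06 8 x [-0.117 -0.113 -0.092]
scene bar 150
[-0.0033  0.001   0.12  ] [[-0.0239, -0.042, 0.1105], [0.002, 0.04, 0.1302]]
scene arm 0
scene term 2016
[-0.0358  0.0008  0.0296] [[-0.1158, -0.0855, 0.0153], [0.0131, 0.0884, 0.0505]]
wrist bar 3588
[-0.005   0.0006  0.1202] [[-0.0218, -0.0407, 0.1143], [0.0003, 0.0422, 0.1293]]
wrist arm 332
[-0.0146  0.0132  0.1195] [[-0.0564, -0.0234, 0.0627], [-0.0139, 0.024, 0.129]]
wrist term 17013
[-0.0221  0.0046  0.0269] [[-0.136, -0.0845, 0.0168], [0.0381, 0.1069, 0.0526]]
[0.62296206 0.12610778 0.31017415] -0.02385001060152595 [0.19564631 0.54871848 0.28931286]
```

Emit:
carry_out(commands=[[[0,0,-0.003],0],[[0.001,0,-0.003],0],[[0,0,-0.002],0],[[0,0,0],0]])

```text
time_s: 26.85
ee_pos: [0.6241, 0.1262, 0.3055]
tool_rot: [0.994, 0.106, 0.002, -0.0]
wrist_force: [-9.4, -1.3, 25.1]
width: 0.255
grip_force: 12.3
```

Emit:
carry_out(commands=[[[0.0043,0.0009,0.0008],0],[[0.0043,0.0009,0.0004],0],[[0.0043,0.0009,0.0002],0]])

```text
time_s: 27.15
ee_pos: [0.6373, 0.1291, 0.3075]
tool_rot: [0.994, 0.106, 0.003, -0.0]
wrist_force: [-6.8, 0.4, 25.8]
width: 0.253
grip_force: 12.1
```

Run:
```python
from h import *
im=side()
for n in('wrist',): bar(n)
o=bot.get_obs();p=o['ee_pos'];print(p,(p[:2]-O)@A,o['wrist_force'])
```

```text
scene z 0.02 256 x [-0.021 -0.002  0.012]
scene z 0.04 365 x [-0.067 -0.045 -0.023]
scene z 0.06 80 x [-0.092 -0.076 -0.064]
wrist bar 3786
[ 0.012  -0.0002  0.1199] [[-0.0034, -0.041, 0.1124], [0.0173, 0.0421, 0.1269]]
wrist arm 879
[-0.0409  0.0042  0.0753] [[-0.0637, -0.0218, 0.0604], [0.0021, 0.0233, 0.1285]]
wrist term 14447
[-0.0296  0.0044  0.0343] [[-0.1167, -0.0849, 0.0162], [0.0408, 0.1072, 0.0682]]
[0.6374766  0.12911581 0.30744023] -0.009027602695246235 [-6.89207738  0.31666588 27.14692354]
```

It is tipping now: the slope is 27° and the bottom edge stays put. Continuing along the arc.

Emit:
carry_out(commands=[[[0.0047,0.001,0.0004],0],[[0.0047,0.001,0.0002],0],[[0.0047,0.001,0],0],[[0.0047,0.001,-0.0002],0],[[0.0046,0.001,-0.0004],0]])

```text
time_s: 27.75
ee_pos: [0.6608, 0.1341, 0.3069]
tool_rot: [0.994, 0.106, 0.003, -0.0]
wrist_force: [-0.8, 1.2, 19.1]
width: 0.257
grip_force: 8.4
```

```bash
cat > look.py <<'E'
from h import *
side()
im,d,m=snap('wrist'); S=st(world(d,m));x,y,z=S[...,0],S[...,1],S[...,2]; g=im.astype(int).max(2)
s=(g<80)&(z>.01)&(z<.14)&(x>-.03)&(x<.18)&(abs(y)<.045)&(abs(y)>.03); q=S[s]
o=bot.get_obs();p=o['ee_pos'];t=(p[:2]-O)@A; q=q[q[:,0]>t+.003]
q=q[q[:,2]>.02]; print('bar?',len(q),np.percentile(q,[10,50,90],axis=0).round(3).tolist() if len(q) else '')
print(p,'tool x',t,'tip',p[2]-.199,o['wrist_force'])
E
python3 look.py
```

```text
scene z 0.02 190 x [-0.005  0.006  0.015]
scene z 0.04 239 x [-0.032 -0.019 -0.006]
scene z 0.06 127 x [-0.056 -0.042 -0.032]
scene z 0.1 44 x [-0.114 -0.111 -0.105]
bar? 1075 [[0.032, -0.041, 0.113], [0.038, 0.03, 0.117], [0.042, 0.042, 0.118]]
[0.66101876 0.13415891 0.30681219] tool x 0.015048618661547278 tip 0.1078121870519973 [-0.49777455  1.31981642 19.31810275]
```

Emit:
carry_out(commands=[[[0.0047,0.001,-0.0008],0],[[0.0047,0.001,-0.0012],0],[[0.0047,0.001,-0.0014],0],[[0.0047,0.001,-0.0016],0],[[0.0046,0.001,-0.0018],0]])

```text
time_s: 28.35
ee_pos: [0.6845, 0.1392, 0.3003]
tool_rot: [0.994, 0.106, 0.004, -0.0]
wrist_force: [3.9, 3.1, 17.3]
width: 0.253
grip_force: 8.1
```

```bash
python3 look.py
```

```text
scene z 0.02 149 x [0.005 0.012 0.019]
scene z 0.04 184 x [-0.012 -0.004  0.004]
scene z 0.06 60 x [-0.028 -0.017 -0.013]
scene z 0.12 96 x [-0.091 -0.077 -0.07 ]
scene z 0.14 20 x [-0.089 -0.085 -0.081]
bar? 1056 [[0.057, -0.041, 0.104], [0.063, 0.03, 0.107], [0.067, 0.042, 0.108]]
[0.68462544 0.13926032 0.30013239] tool x 0.03920021675894699 tip 0.10113238893923643 [ 3.66710435  2.56530221 17.27187572]
```

Emit:
carry_out(commands=[[[0.0042,0.0009,-0.0016],0],[[0.0042,0.0009,-0.0018],0],[[0.0041,0.0009,-0.002],0],[[0.004,0.0009,-0.0021],0],[[0.0039,0.0008,-0.0022],0]])

```text
time_s: 28.95
ee_pos: [0.7048, 0.1436, 0.2899]
tool_rot: [0.994, 0.106, 0.004, -0.0]
wrist_force: [5.3, 3.4, 12.9]
width: 0.256
grip_force: 6.5
```

```bash
python3 look.py
```

```text
scene z 0.02 118 x [0.01  0.015 0.02 ]
scene z 0.04 69 x [0.003 0.008 0.013]
scene z 0.06 17 x [-0.005 -0.003 -0.002]
scene z 0.12 49 x [-0.045 -0.041 -0.035]
scene z 0.14 95 x [-0.063 -0.05  -0.044]
scene z 0.16 11 x [-0.059 -0.055 -0.053]
bar? 1029 [[0.077, -0.041, 0.09], [0.083, 0.03, 0.093], [0.087, 0.042, 0.095]]
[0.70494032 0.14365045 0.28981172] tool x 0.0599840421337128 tip 0.09081171516818803 [ 4.42566916  3.03679399 14.20100494]
```

Emit:
carry_out(commands=[[[0.0038,0.0008,-0.0025],0],[[0.0037,0.0008,-0.0027],0],[[0.0036,0.0008,-0.0028],0],[[0.0035,0.0008,-0.003],0]])

```text
time_s: 29.45
ee_pos: [0.7196, 0.1468, 0.2794]
tool_rot: [0.994, 0.106, 0.004, -0.001]
wrist_force: [9.3, 3.7, 13.2]
width: 0.257
grip_force: 8.0
```

```bash
python3 look.py
```

```text
scene z 0.02 38 x [0.018 0.02  0.022]
scene z 0.04 25 x [0.01  0.013 0.016]
scene z 0.12 42 x [-0.018 -0.015 -0.013]
scene z 0.14 61 x [-0.024 -0.02  -0.017]
scene z 0.16 68 x [-0.038 -0.028 -0.023]
scene z 0.18 12 x [0.105 0.109 0.111]
bar? 1003 [[0.091, -0.041, 0.074], [0.098, 0.03, 0.078], [0.102, 0.042, 0.079]]
[0.71975538 0.1468647  0.27916942] tool x 0.07514376533124309 tip 0.08016942189525839 [ 9.69499752  3.78309605 13.10235966]
```

Emit:
carry_out(commands=[[[0.003,0.0006,-0.0027],0],[[0.0028,0.0006,-0.0029],0],[[0.0026,0.0006,-0.003],0],[[0.0024,0.0005,-0.0031],0]])

```text
time_s: 29.95
ee_pos: [0.7305, 0.1491, 0.2677]
tool_rot: [0.994, 0.106, 0.005, -0.0]
wrist_force: [8.0, 2.4, 8.8]
width: 0.253
grip_force: 6.1
```

```bash
python3 look.py
```

```text
scene z 0.02 25 x [-0.105  0.018  0.021]
scene z 0.04 25 x [-0.112 -0.106 -0.095]
scene z 0.12 29 x [0.002 0.005 0.007]
scene z 0.14 51 x [0.002 0.004 0.005]
scene z 0.16 88 x [-0.012 -0.002  0.002]
scene z 0.18 50 x [0.109 0.116 0.122]
bar? 947 [[0.101, -0.042, 0.057], [0.106, 0.03, 0.06], [0.111, 0.042, 0.062]]
[0.73028988 0.14897543 0.26629565] tool x 0.08588640793900161 tip 0.0672956498976286 [8.43988896 1.90125642 6.98790586]
```

Emit:
carry_out(commands=[[[0.0018,0.0004,-0.003],0],[[0.0017,0.0004,-0.003],0],[[0.0016,0.0003,-0.003],0],[[0.0015,0.0003,-0.003],0]])

```text
time_s: 30.45
ee_pos: [0.7368, 0.1503, 0.2541]
tool_rot: [0.994, 0.106, 0.003, -0.0]
wrist_force: [7.0, 3.3, 5.4]
width: 0.254
grip_force: 4.3
```

```bash
python3 look.py
```

```text
scene z 0.02 58 x [-0.107 -0.085 -0.073]
scene z 0.04 28 x [-0.111 -0.101 -0.09 ]
scene z 0.12 11 x [0.021 0.022 0.024]
scene z 0.14 39 x [0.022 0.023 0.025]
scene z 0.16 117 x [0.014 0.024 0.126]
scene z 0.18 63 x [0.108 0.125 0.128]
bar? 876 [[0.104, -0.042, 0.04], [0.109, 0.03, 0.043], [0.114, 0.042, 0.044]]
[0.73666928 0.15021924 0.25339899] tool x 0.09238457722322863 tip 0.05439899335403192 [6.20708561 1.08210814 5.21001967]
```

Emit:
carry_out(commands=[[[0.0015,0.0003,-0.003],0],[[0.0015,0.0003,-0.003],0],[[0.0015,0.0003,-0.003],0],[[0.0015,0.0003,-0.003],0]])

```text
time_s: 30.95
ee_pos: [0.7424, 0.1514, 0.2408]
tool_rot: [0.994, 0.106, 0.001, -0.0]
wrist_force: [4.8, 1.6, 1.1]
width: 0.256
grip_force: 1.9
```

```bash
python3 look.py
```

```text
scene z 0.02 90 x [-0.1   -0.075 -0.056]
scene z 0.04 29 x [-0.11  -0.104 -0.091]
scene z 0.14 12 x [0.046 0.132 0.134]
scene z 0.16 140 x [0.041 0.049 0.132]
scene z 0.18 553 x [0.077 0.104 0.129]
bar? 763 [[0.105, -0.042, 0.021], [0.111, -0.03, 0.024], [0.115, 0.042, 0.025]]
[0.74218161 0.15134431 0.2399277 ] tool x 0.0980101767751935 tip 0.0409277004420531 [-0.14580942 -0.05844192 -0.54261798]
```

Emit:
carry_out(commands=[[[0.004,0.0008,0],0],[[0.004,0.0008,0],0],[[0.004,0.0008,0],0],[[0.003,0.0007,0],0],[[0,0,0],0]])

```text
time_s: 31.55
ee_pos: [0.7574, 0.1545, 0.2401]
tool_rot: [0.994, 0.106, -0.0, -0.0]
wrist_force: [-0.2, 0.3, -0.1]
width: 0.253
grip_force: 0.0
```

```bash
python3 look.py
```

```text
scene z 0.02 105 x [-0.106 -0.078 -0.057]
scene z 0.04 48 x [-0.112 -0.104 -0.094]
scene z 0.14 12 x [0.064 0.146 0.148]
scene z 0.16 129 x [0.056 0.065 0.148]
scene z 0.18 552 x [0.091 0.118 0.144]
bar? 0 
[0.75709991 0.1544098  0.24017077] tool x 0.1132393695178046 tip 0.041170769316198924 [-0.64816499  0.23407882 -0.40599945]
```

Emit:
carry_out(commands=[[[0.001,0,0.01],0],[[0,0,0.02],0],[[0,0,0.03],0],[[0,0,0.04],0],[[0,0,0.04],0],[[0,0,0.03],0],[[-0.03,-0.006,0.01],0],[[-0.045,-0.01,0],0],[[-0.045,-0.01,0],0],[[-0.045,-0.01,0],0],[[-0.045,-0.01,0],0],[[0,0,0],0]])

```text
time_s: 32.85
ee_pos: [0.5506, 0.1091, 0.4213]
tool_rot: [0.994, 0.106, -0.001, 0.0]
wrist_force: [-0.0, 0.4, -0.2]
width: 0.254
grip_force: 0.0
```

Run:
```python
from h import *
a=side();b=side('top')
for n,im in(('scene',a),):
    cv2.imwrite('pics/sc5.png',np.hstack([cv2.resize(a[160:300,300:440,::-1],(390,390)),cv2.resize(b[110:250,220:360,::-1],(390,390))]))
print(bot.get_obs()['ee_pos'])
```

```text
scene z 0.02 219 x [-0.099 -0.074 -0.029]
scene z 0.04 62 x [-0.112 -0.102  0.028]
scene z 0.06 18 x [0.031 0.034 0.035]
scene z 0.08 23 x [0.037 0.041 0.044]
scene z 0.1 24 x [0.044 0.048 0.05 ]
scene z 0.12 22 x [0.052 0.055 0.058]
scene z 0.14 26 x [0.059 0.063 0.066]
scene z 0.16 130 x [0.054 0.061 0.066]
top z 0.02 84 x [-0.116 -0.092 -0.081]
top z 0.04 47 x [-0.111  0.01   0.014]
top z 0.06 37 x [0.015 0.018 0.021]
top z 0.08 35 x [0.022 0.026 0.029]
top z 0.1 48 x [0.029 0.033 0.036]
top z 0.12 59 x [0.038 0.041 0.044]
top z 0.14 99 x [0.044 0.047 0.051]
top z 0.16 135 x [0.051 0.058 0.065]
[0.55446259 0.10976079 0.4224207 ]
```

View pics/sc5.png

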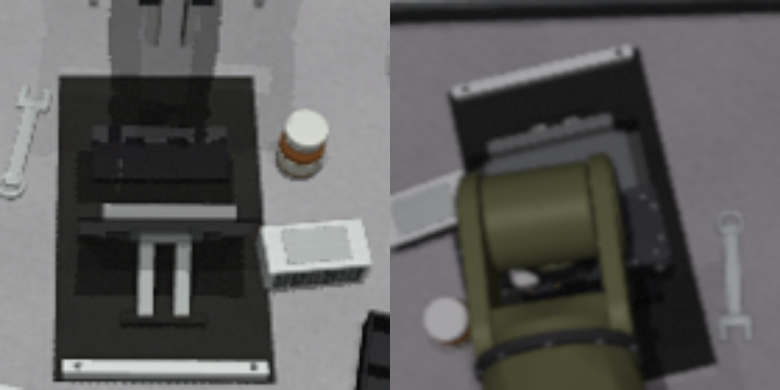

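The terminal stands: it leans about 20°, with the bar at (162,320) in the left crop and some 45 mm short of the rail. Next I push low on its face.

Emit:
carry_out(commands=[[[0.0304,0.0068,0],0],[[0.0303,0.0068,0],0],[[0,0,0],0],[[0,0,-0.035],0],[[0,0,-0.04],0],[[0,0,-0.045],0],[[0,0,-0.045],0],[[0,0,-0.03],0],[[0,0,-0.014],0],[[0,0,0],0],[[0.005,0.001,0],0],[[0.005,0.001,0],0],[[0.005,0.001,0],0],[[0.004,0.0009,0],0],[[0,0,0],0]], grip=24)

```text
time_s: 34.45
ee_pos: [0.6351, 0.1275, 0.2121]
tool_rot: [0.994, 0.106, 0.0, -0.0]
wrist_force: [0.5, -0.3, -0.4]
width: 0.904
grip_force: 0.0
```

Emit:
carry_out(commands=[[[0.003,0.0006,0],0],[[0.003,0.0006,0],0],[[0.003,0.0006,0],0],[[0.003,0.0006,0],0],[[0.003,0.0007,0],0],[[0.003,0.0007,0],0],[[0.003,0.0006,0],0],[[0.003,0.0006,0],0],[[0.003,0.0007,0],0],[[0.003,0.0007,0],0],[[0.003,0.0006,0],0],[[0.003,0.0006,0],0]])

```text
time_s: 35.65
ee_pos: [0.6706, 0.135, 0.2114]
tool_rot: [0.994, 0.106, -0.001, 0.0]
wrist_force: [-4.9, -1.5, 1.8]
width: 0.907
grip_force: 3.0
```

```bash
cat > fin.py <<'E'
from h import *
im,d,m=snap('scene'); S=st(world(d,m));x,y,z=S[...,0],S[...,1],S[...,2]; g=im.astype(int).max(2)
def rep(k,s):
    q=S[s]; print(k,len(q),np.percentile(q,[5,50,95],axis=0).round(4).tolist() if len(q)>4 else '')
rep('bar',(z>.011)&(z<.03)&(x>.09)&(x<.164)&(abs(y)<.06)&(g<100))
rep('arm',(g>100)&(z>.02)&(z<.08)&(x>.04)&(x<.16)&(abs(y)<.04))
rep('rail',(g>130)&(z>.018)&(z<.035)&(x>.15)&(x<.2)&(abs(y)<.12))
rep('top',(z>.14)&(z<.165)&(x>0)&(x<.14)&(abs(y)<.12))
for b in(.06,.1,.13): rep('back%.2f'%b,(abs(z-b)<.01)&(abs(y)>.05)&(abs(y)<.085)&(x>-.03)&(x<.14))
o=bot.get_obs();p=o['ee_pos'];print(p,(p[:2]-O)@A,o['wrist_force'])
E
python3 fin.py
```

```text
bar 129 [[0.1386, -0.0404, 0.0119], [0.1458, 0.0001, 0.016], [0.1506, 0.0404, 0.021]]
arm 228 [[0.0916, -0.0263, 0.0224], [0.1152, 0.0113, 0.047], [0.1377, 0.0231, 0.0731]]
rail 355 [[0.1641, -0.0949, 0.02], [0.171, -0.0012, 0.0252], [0.177, 0.0927, 0.0301]]
top 1085 [[0.0061, -0.0843, 0.1448], [0.048, 0.0038, 0.1536], [0.0974, 0.0824, 0.1598]]
back0.06 25 [[0.033, -0.0809, 0.0505], [0.0655, -0.0552, 0.0623], [0.0679, 0.0785, 0.0682]]
back0.10 19 [[0.0766, -0.0818, 0.0911], [0.0792, 0.059, 0.0986], [0.0824, 0.0826, 0.1087]]
back0.13 142 [[0.0121, -0.0787, 0.1218], [0.0567, -0.0513, 0.133], [0.0922, 0.0773, 0.1385]]
[0.67087048 0.13504645 0.21149717] 0.02486540613338171 [-3.64778539 -0.51957029  1.27253083]
```

Emit:
carry_out(commands=[[[0.0015,0.0003,0],0],[[0.0015,0.0003,0],0],[[0.0015,0.0003,0],0],[[0.0015,0.0003,0],0],[[0.0015,0.0003,0],0]])

```text
time_s: 36.2
ee_pos: [0.678, 0.1365, 0.2115]
tool_rot: [0.994, 0.106, -0.001, 0.0]
wrist_force: [-5.1, -0.4, 2.4]
width: 0.903
grip_force: 2.9
```

```bash
python3 fin.py | egrep 'bar|0.10|\['
```

```text
bar 115 [[0.1476, -0.0404, 0.0123], [0.1535, 0.0, 0.0166], [0.1582, 0.0401, 0.0212]]
arm 221 [[0.1011, -0.0265, 0.0235], [0.1224, 0.011, 0.0466], [0.1443, 0.0232, 0.073]]
rail 357 [[0.1642, -0.0949, 0.0202], [0.1714, -0.001, 0.0253], [0.1773, 0.0931, 0.0294]]
top 1153 [[0.0098, -0.0842, 0.1469], [0.0554, 0.0018, 0.1536], [0.1054, 0.0822, 0.1602]]
back0.06 21 [[0.0397, -0.0554, 0.0514], [0.0707, 0.0553, 0.0557], [0.0736, 0.0802, 0.066]]
back0.10 17 [[0.0856, -0.082, 0.0963], [0.088, -0.059, 0.1015], [0.0904, 0.0692, 0.1087]]
back0.13 148 [[0.0187, -0.0778, 0.1227], [0.0638, -0.0512, 0.1324], [0.0995, 0.0762, 0.1382]]
[0.67813544 0.13646892 0.21151405] 0.0322668946161511 [-4.3187924  -0.81253867  1.6452051 ]
```

Emit:
carry_out(commands=[[[0.001,0.0002,0],0],[[0.001,0.0002,0],0]])

```text
time_s: 36.45
ee_pos: [0.68, 0.1368, 0.2115]
tool_rot: [0.994, 0.106, -0.001, 0.0]
wrist_force: [-5.4, -1.2, 1.0]
width: 0.905
grip_force: 2.7
```

Emit:
carry_out(commands=[[[0.001,0.0002,0],0],[[0,0,0],0]])

```text
time_s: 36.65
ee_pos: [0.681, 0.137, 0.2115]
tool_rot: [0.994, 0.106, -0.0, 0.0]
wrist_force: [-4.3, -1.4, 1.9]
width: 0.907
grip_force: 2.5
```

Emit:
carry_out(commands=[[[0.001,0.0002,0],0],[[0.001,0.0002,0],0]])

```text
time_s: 36.85
ee_pos: [0.6829, 0.1374, 0.2114]
tool_rot: [0.994, 0.106, -0.001, 0.0]
wrist_force: [-10.6, -2.2, 2.8]
width: 0.906
grip_force: 5.3
```

```bash
python3 fin.py | egrep 'bar|0.10|^\['
```

```text
bar 78 [[0.1497, -0.0411, 0.0128], [0.1553, -0.0003, 0.0165], [0.1591, 0.0427, 0.0215]]
arm 228 [[0.1046, -0.0264, 0.0227], [0.1272, 0.0111, 0.0468], [0.15, 0.0237, 0.0729]]
top 1156 [[0.0146, -0.0845, 0.1449], [0.0604, 0.0012, 0.1535], [0.1097, 0.0824, 0.1597]]
back0.10 17 [[0.0899, -0.0748, 0.093], [0.0913, 0.0613, 0.0979], [0.0937, 0.0815, 0.1066]]
back0.13 141 [[0.0265, -0.0761, 0.121], [0.0684, -0.0512, 0.1321], [0.1017, 0.0764, 0.1381]]
[0.68291505 0.13742253 0.21141579] 0.03714008449465878 [-7.85932431 -1.66531742  2.67452223]
```

Force jumped to 10 N with the bar at about 0.156, so it has met the rail. Backing off.

Emit:
carry_out(commands=[[[-0.002,-0.0004,0],0],[[-0.004,-0.0009,0],0],[[-0.01,-0.002,0],0],[[-0.02,-0.0043,0.005],0],[[-0.01,-0.002,0.03],0],[[0,0,0.045],0],[[0,0,0.045],0],[[0,0,0.045],0],[[-0.04,-0.009,0.04],0],[[-0.045,-0.01,0],0],[[0,0,0],0],[[0,0,0],0]])

```text
time_s: 38.1
ee_pos: [0.5567, 0.1099, 0.4174]
tool_rot: [0.994, 0.106, 0.001, -0.0]
wrist_force: [0.6, 0.2, 0.8]
width: 0.905
grip_force: 0.0
```

```bash
python3 fin.py
python3 - <<'E'
from h import *
im,_,_=snap('scene'); cv2.imwrite('pics/end.png',cv2.resize(im[130:310,270:450,::-1],None,fx=3,fy=3))
E
```

```text
bar 76 [[0.15, -0.0413, 0.0124], [0.1553, -0.0002, 0.0171], [0.1588, 0.0411, 0.0202]]
arm 230 [[0.1034, -0.0264, 0.0221], [0.1265, 0.0108, 0.0472], [0.1503, 0.0235, 0.0726]]
rail 379 [[0.1635, -0.0948, 0.02], [0.1711, -0.0009, 0.0249], [0.1772, 0.0924, 0.0298]]
top 401 [[0.0991, -0.0816, 0.1438], [0.1059, 0.0017, 0.1559], [0.1112, 0.082, 0.1603]]
back0.06 16 [[0.0768, -0.0821, 0.0581], [0.0793, -0.0627, 0.0634], [0.0809, 0.0634, 0.069]]
back0.10 14 [[0.0891, -0.0506, 0.0923], [0.0904, 0.0633, 0.0959], [0.0934, 0.0822, 0.1038]]
back0.13 18 [[0.0997, -0.0773, 0.1219], [0.1017, 0.0596, 0.1259], [0.1063, 0.0806, 0.1392]]
[0.55750866 0.1100499  0.41723689] -0.09121863331678136 [-0.8673611  -0.86822955 -0.46628604]
```

View pics/end.png

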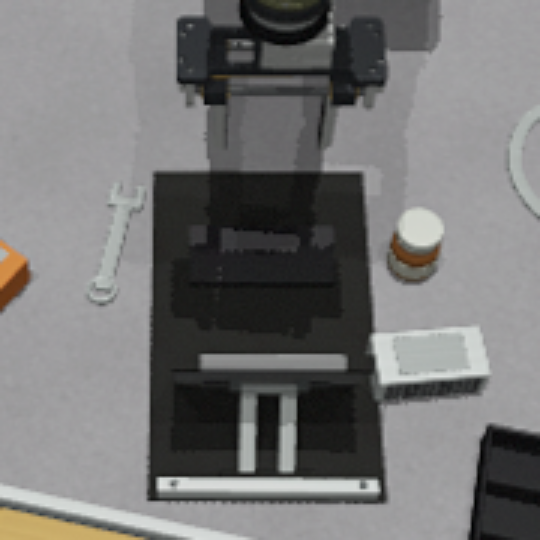

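The picture shows the terminal standing, its bar against the rail (268,475), the magazine off the mat (430,360) and the bystanders in place.

```bash
python3 -c "
from plant import bot
print(bot.close_job())"
```

```text
the job is handed in; nothing more can be done
None
```

I handed the job in at about 38 s: the terminal stands on its bottom edge and open kickstand with the foot bar against the rail, the magazine is off the mat, and nothing else on the bench appears to have moved; the hand-in gave no verdict.

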